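# Release a frozen wax block from its base mould

### The arm

A 7-joint arm with a two-finger parallel gripper is mounted at the origin on a cart in front of the work surface, level with it; the furniture and walls round the work are solid. World frame = base frame: x ahead of the robot, y to its left, z up, the work surface at z = 0. Lengths are in m, angles in rad, forces in N, time in s.
With the tool pointing down it reaches from about 0.425 to 0.825 m from the base axis. Payload 3.6 kg.
Tool frame: the origin (TCP) lies on the centre line of the jaws, within the pads' length; the fingertips stand 17 mm ahead of it and the grasp point (between the pads) lies 2 mm behind it; z points along the fingers, y is the line along which they close (so a half turn about z gives the same grasp; the last joint's range is limited). The gripper opens to 85 mm and grips with 20 to 120 N. Pads are 22 mm wide; open, the fingers measure 114 mm over their backs; the gripper's body (76 mm by 85 mm) begins 54 mm behind the grasp point. The pads swing forward as they close: fully open they stand 13 mm farther back than shut.
Start: joints at [1.304, 0.615, -0.013, 1.423, 0.008, 1.103, -0.04], TCP at [0.155, -0.631, 0.248] pointing down, gripper open.
Joint ranges: [-3.12, 3.12], [-0.3, 2.06], [-1.34, 1.32], [0.26, 2.42], [-1.36, 4.5], [0.01, 1.98], [-2.84, 2.84]. Speed limits (rad/s): [2.79, 2.79, 3.14, 3.14, 3.14, 3.14, 3.14].

### API

Orientations are given as a 3x3 rotation matrix whose columns are the frame's x, y, z axes.
In Python, from workcell import bot, eyes, workorder gives the robot as it stands.
- The arm moves only by the tool servo_tool, never from a script. Its argument "deltas" is a list of rows, each a list of 7 numbers: the shift along the tool's x, y, z in mm, then the turn, a rotation vector about the tool's x, y, z in rad, then the opening, from 0 (shut) to 1 (fully open). A call has 1 to 12 rows; each row shifts and turns the commanded pose from where the row before left it, along the tool's axes as they then stand; what a row does not reach is not made up. A row lasts 1/12 s, in which the tool goes at most 41.7 mm and 7.16 degrees, less where a joint would pass 70% of its speed; a pose out of reach is approached as far as the arm can. A call with a gripper value outside its range is refused whole. The fingers move at their own pace and stop on an object; "force" is the grip in N (left out, the last holds). Time passes only in rows, so rows that do not move let the fingers close. It gives the time, the measured TCP pose, the force, the opening and the grip force at its end, in the units of the state.
- bot.get_obs(): the state, without advancing time (a new reading comes with each control period).
- eyes.capture(name): name is "side" or "top"; returns a dict with "pixels" (420x560x3 uint8, blue, green, red), "fx", "fy", "cx", "cy" (pixels), "pose" (4x4, takes a point from camera to world coordinates). Camera axes: x right, y down, z forward; pixel columns grow to the right and rows downward; lengths in m; the calibration is good to about 2 mm. A picture is of the moment at which its call begins. There is no depth.
- workorder.finish_job(): hands the job in; it is judged then, once.
The state is a dict: "t": time; "joints": joint angles; "joint_vel": joint speeds; "effort": joint torques, N m; "eef_pos": TCP position; "tcp_rot": TCP orientation; "ft_force": force on the tool from outside, world axes, zero at the start; "moment": the same for the moment, N m; "gripper_width": opening from 0.0 (shut) to 1.0 (fully open); "grasp_force": force on a finger pad.
Only numpy, scipy, OpenCV 4.12 (cv2) and the standard library are available. Lean on these libraries where they do the work, as an engineer would, in place of code of your own. Each camera call takes 0.05 s, during which the arm holds its last target. There are 200 camera calls.

### The job

A tissue block is frozen fast in its base mould: on the blue ice pack lies a cassette with the steel mould upside down over its wax. Lay the two together, mould up, between the jaws of the bench clamp with the cassette's sloping end towards the lever, press the lever fully down so that the jaws hold the cassette, then pull the mould straight up off the block and leave the block clamped, seated squarely on the bed. Finally set the empty mould down, without dropping it and open side down, on the bare floor of the steel tray where the other moulds are kept; leave the other block on the ice pack alone.

Things in the scene. Friction and masses are not known exactly. Their poses are not given: they have to be found in the camera images.
- cassette: Green tissue cassette with a wax block on top. 28.4 mm along x, 40 along y, 6 high; origin at centre of the flat underside, z up. Its +y end slopes: top flat from y -20 to +12 mm, then falls at 33 degrees to 1 mm height at y +20. Wax: y -18 to +12 mm, 24 wide, face 11.7 mm above the underside. Loose, 20 g; starts on the ice pack, wax up, hidden in the mould; the sloping end shows.
- mould: Steel mould, upside down over the wax: flange 31 mm along x, 34 along y, 1.5 thick, hollow well 26.5 by 32 mm rising to 7.6 mm, open below. Origin: centre of the flange's underside, z up, axes as the cassette's at the start, 6 mm above its origin and 3 mm towards its -y. Flange overhangs the cassette's long edges by 1.3 mm. 46 g. Grip across x by flange or well.
- mould_top (a point): Centre of the mould's closed top, 7.6 mm above its origin. The mould clings to the wax: pulling it off takes 2 to 5 N for the first 2 to 3 mm, then it is free. Until the cassette is clamped, the mould carries it along when lifted (so the two can be carried by the mould).
- block_clamp: Grey bench clamp, fixed; base plate 72 mm in x, y -44 to +92 mm; origin on the bench below the middle of a clamped cassette, z up. Aluminium bed 24 mm wide, top at z 36 mm. Fixed dark jaw at -y: face y -20, top z 43 mm. A seated cassette's origin is at x 0, y 0, z 36 mm, its y axis along the clamp's. Beside the bed in x there is free room for fingers down to z 16 mm.
- jaw_nose (a point): Tip of the sliding jaw (dark, 27 mm wide, at the clamp's +y side), 41 mm above the bench. Its undercut nose fits over a cassette's sloping end. Lever up: at clamp y +28 to +31 mm. Closing slides it towards -y until it has pushed the cassette along the bed to the fixed jaw and holds it down with about 5 N of spring force.
- clamp_bed (a point): Point on the bed midway between the open jaws (clamp frame x 0, y 4, z 36 mm), where the centre of the cassette's underside should be laid, its y axis along the clamp's; 3 mm off along y is taken up by the jaws, and a small twist too.
- lever_pad (a point): Middle of the black pad (18 x 24 x 9 mm) at the end of the lever, 56 mm from the hinge. Lever up: 43 mm out in the clamp's +y from the hinge and 36 mm above it. Down: 56 mm out, level with the hinge. A straight push down with closed fingers, 45 to 50 mm out from the hinge, meets the pad, then the 14 mm wide, 6 mm thick steel arm.
- lever_hinge (a point): Hinge axis of the lever, parallel to the clamp's x axis, at clamp frame x 0, y 62, z 40 mm. The arm's upper face is 3 mm (the pad's 5 mm) above the hinge axis when the lever is down.
- clamp_lever (a joint): Clamp lever, rad: 0 raised (40 degrees up), 0.70 level, fully down on its stop. A self-locking cam: it stays wherever it is left. Pressing it at the pad takes 4 to 10 N all the way; more at the stop.
- mould_tray: Shallow steel tray, fixed on the bench, 130 mm in x, 100 in y, 18 high, walls 2 mm, floor top at z 2 mm; origin at the centre of its underside. Two other moulds, 12 mm high, stand in its +x half, from x +16 mm on.
- tray_free (a point): Centre of the bare part of the tray's floor (tray frame x -28, y 0, z 2 mm).
- ice_pack: Blue ice pack lying flat, fixed, 68 mm in x, 115 in y, flat top 22 mm above the bench; origin at the centre of its underside. The moulded cassette lies on one half of its length, the other block on the other half.
- other_block: Pink cassette with a bare wax block, 28.4 x 40 x 12 mm, no mould, on the other half of the ice pack; origin at the centre of its underside. To be left alone.
Things that resemble listed ones, but are neither listed nor needed, are in the scene too. There is more than one size of the mould; the one meant has the size given above.

How it is judged:
On the way, in this order (a step that is already met when the one before it is completed fails the run):
1. the cassette lies on the clamp's bed between the open jaws with the mould still over its wax (x of cassette in the frame of block_clamp between -0.007 and 0.007 m and y of cassette in the frame of block_clamp between -0.004 and 0.014 m and z of cassette in the frame of block_clamp between 0.0335 and 0.039 m and angle between cassette's own z axis and vertical below 0.12 rad and z of mould in the frame of cassette between 0.004 and 0.0085 m and value of joint clamp_lever below 0.35 rad), for 0.2 s.
2. the lever is fully down and the cassette seated against the fixed jaw, the mould still on (x of cassette in the frame of block_clamp between -0.006 and 0.006 m and y of cassette in the frame of block_clamp between -0.003 and 0.003 m and z of cassette in the frame of block_clamp between 0.0335 and 0.0385 m and angle between the y axis of cassette and the y axis of block_clamp, either way round below 0.12 rad and angle between cassette's own z axis and vertical below 0.1 rad and z of mould in the frame of cassette between 0.004 and 0.0085 m and value of joint clamp_lever above 0.65 rad), for 0.2 s.
3. the mould is off, more than 15 mm above the block, and the cassette is still seated in the closed clamp (x of cassette in the frame of block_clamp between -0.006 and 0.006 m and y of cassette in the frame of block_clamp between -0.003 and 0.003 m and z of cassette in the frame of block_clamp between 0.0335 and 0.0385 m and angle between the y axis of cassette and the y axis of block_clamp, either way round below 0.12 rad and angle between cassette's own z axis and vertical below 0.1 rad and value of joint clamp_lever above 0.65 rad and z of mould in the frame of cassette above 0.021 m), for 0.1 s.
At the end, for the whole second after the job is handed in: Lever fully down (0.65 rad or more); cassette seated in the clamp (within 6 mm across, 3 mm along, 2.5 mm in height, square to 0.12 rad); mould open side down, flat on the tray's floor (within 3.5 mm, tilt under 0.12 rad); both at rest (x of cassette in the frame of block_clamp between -0.006 and 0.006 m and y of cassette in the frame of block_clamp between -0.003 and 0.003 m and z of cassette in the frame of block_clamp between 0.0335 and 0.0385 m and angle between the y axis of cassette and the y axis of block_clamp, either way round below 0.12 rad and angle between cassette's own z axis and vertical below 0.1 rad and value of joint clamp_lever above 0.65 rad and x of mould in the frame of mould_tray between -0.05 and 0.05 m and y of mould in the frame of mould_tray between -0.036 and 0.036 m and z of mould in the frame of mould_tray below 0.0055 m and angle between mould's own z axis and vertical below 0.12 rad and linear speed of each of mould, cassette below 0.01 m/s); the robot touches nothing.
It fails at once if the mould is dropped (falls free at more than 0.7 m/s) (linear speed of mould above 0.7 m/s and contact force between the fingers and mould below 0.05 N).
It fails at once if the other block on the ice pack is moved by more than 15 mm (distance of other_block from where it was at the start of the episode above 0.015 m).
It also fails if it takes over 58 s, if anything falls off the work surface, if the arm or the gripper's body presses on something with over 40 N, if the wrist force passes 120 N, or if a joint passes its speed limit or range.

## Working session

There is one attempt and no reset: what is moved stays moved. The work goes in short steps, Python scripts to look and compute and a tool call to move; the robot and the scene stay as the last step left them, time stands still between calls to the robot, and variables do not carry over. Pictures are saved under pics/ and viewed, at most 10 in all, crops included, and the job is handed in when it is done.

Besides the shell and the picture viewer there is one more tool, called after "Request:" as name(argument=value, ...) on one line, values as JSON. servo_tool: Moves the arm, as the interface text tells. Its arguments: {"type":"object","properties":{"deltas":{"type":"array","items":{"type":"array","items":{"type":"number"}}},"force":{"type":"number"}},"required":["deltas"]}

```bash
mkdir -p pics
cat > h.py <<'E'
import numpy as np, cv2, json
from workcell import bot, eyes, workorder
def snap(n):
    c=eyes.capture(n); cv2.imwrite(f'pics/{n}_raw.png',c['pixels'])
    json.dump({k:(np.asarray(c[k]).tolist()) for k in('fx','fy','cx','cy','pose')},open(f'pics/{n}.json','w')); return c
def load(n): return json.load(open(f'pics/{n}.json'))
def ray(c,u,v):
    P=np.array(c['pose']); d=P[:3,:3]@np.array([(u-c['cx'])/c['fx'],(v-c['cy'])/c['fy'],1]); return P[:3,3],d
def atz(c,u,v,z):
    o,d=ray(c,u,v); return o+d*(z-o[2])/d[2]
def proj(c,p):
    P=np.array(c['pose']); q=P[:3,:3].T@(np.array(p)-P[:3,3]); return np.array([c['fx']*q[0]/q[2]+c['cx'],c['fy']*q[1]/q[2]+c['cy']])
def crop(n,u0,v0,u1,v1,s,out):
    im=cv2.imread(f'pics/{n}_raw.png')[v0:v1,u0:u1]; cv2.imwrite(f'pics/{out}',cv2.resize(im,None,fx=s,fy=s,interpolation=cv2.INTER_CUBIC))
E
python3 - <<'E'
from h import *
np.set_printoptions(precision=4,suppress=True)
a=snap('top');b=snap('side')
for c in(a,b): print(c['fx'],c['cx'],c['cy'],np.array(c['pose']))
o=bot.get_obs();print(o['t'],o['eef_pos'],o['tcp_rot'],o['ft_force'],o['gripper_width'])
cv2.imwrite('pics/top1.png',cv2.resize(a['pixels'],(800,600),interpolation=cv2.INTER_CUBIC))
cv2.imwrite('pics/side1.png',cv2.resize(b['pixels'],(800,600),interpolation=cv2.INTER_CUBIC))
E
```

```text
383.6493247197703 269.8199490046382 208.0479397324975 [[-0.0239 -0.9823  0.1858  0.3793]
 [-0.9997  0.0222 -0.0114 -0.2048]
 [ 0.007  -0.186  -0.9825  0.9104]
 [ 0.      0.      0.      1.    ]]
484.83574501034917 276.38695756067744 210.36717714808003 [[-0.9745 -0.1224  0.1879  0.3701]
 [-0.2243  0.5257 -0.8205  0.5082]
 [ 0.0016 -0.8418 -0.5398  0.5388]
 [ 0.      0.      0.      1.    ]]
0.1 [ 0.1549 -0.6306  0.2472] [[ 0.9711  0.2385 -0.0006]
 [ 0.2385 -0.9711  0.0023]
 [-0.     -0.0023 -1.    ]] [-0.2551 -0.4743  0.3238] 1.0011728579992183
```

View pics/top1.png

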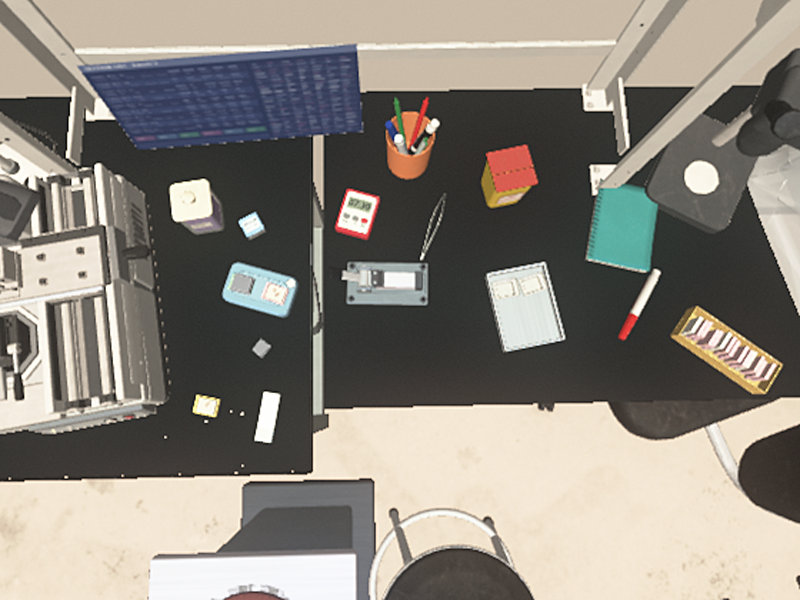

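View pics/side1.png

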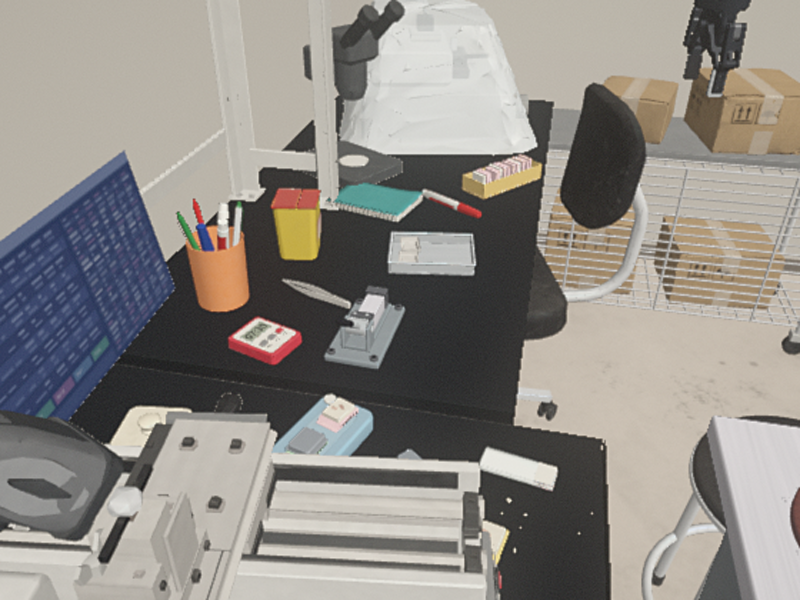

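Top view (800 px scale): ice pack at (260,290), grey mould at (243,284) on it and the pink block at (275,291). The clamp is at (387,284) with its lever to the left (+y world). The tray is at (525,307), with its other moulds at the top. I need closer crops of these.

Run:
```python
from h import *
a=cv2.imread('pics/top_raw.png')
A=cv2.resize(a[175:230,150:215],(780,660),interpolation=cv2.INTER_CUBIC)[:600]
B=cv2.resize(a[175:220,235:310],(800,480),interpolation=cv2.INTER_CUBIC)
crop('top',152,178,212,226,12,'c1.png')   # 720x576
crop('top',235,176,307,220,11,'c2.png')   # 792x484
crop('top',335,178,401,250,8,'c3.png')
```

```text
(no output)
```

View pics/c1.png

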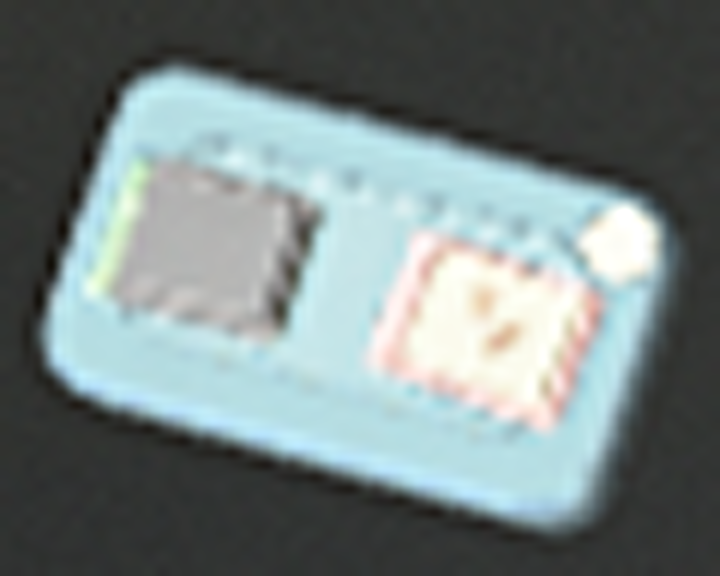

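View pics/c2.png

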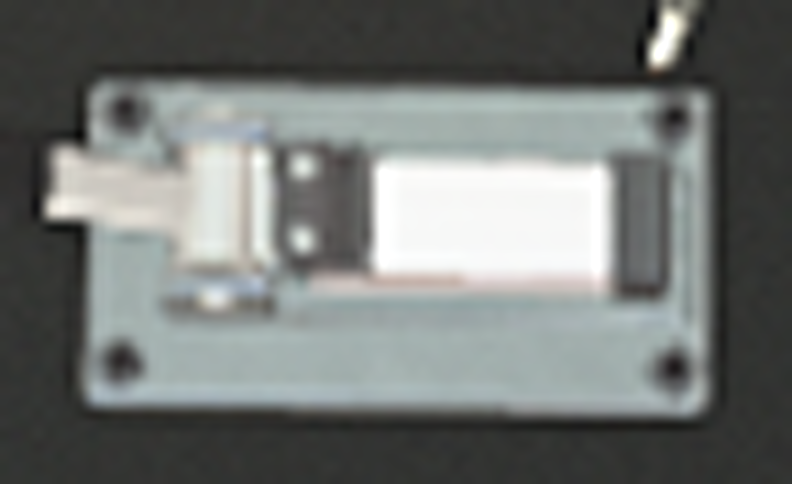

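View pics/c3.png

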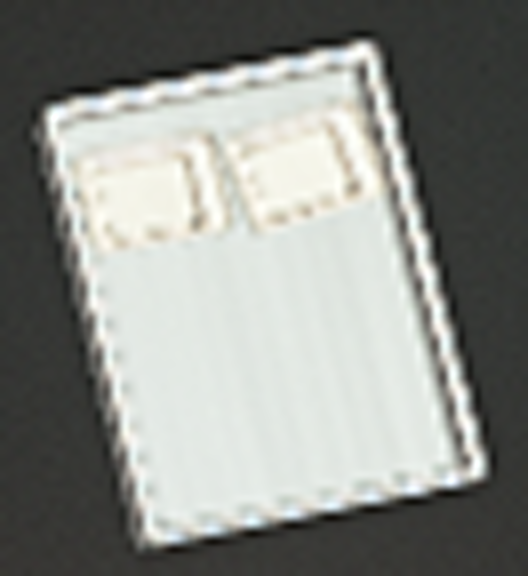

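c1: green sloping end at left; flange corners about (148,158), (322,205), (280,338), (105,297). c2: clamp plate corners (88,80), (712,90), (708,418), (85,408), bed along (375–610, 225), fixed jaw at (640,225), sliding jaw nose at 370. c3: tray rim corners (42,115), (375,45), (485,475), (145,545), with the moulds in the upper half.

Run:
```python
from h import *
np.set_printoptions(precision=4,suppress=True)
c=load('top')
def P(U,V,u0,v0,s,z): return atz(c,(U+.5)/s-.5+u0,(V+.5)/s-.5+v0,z)
def quad(pts,u0,v0,s,z,n):
    q=np.array([P(*p,u0,v0,s,z) for p in pts]); e=[np.linalg.norm(q[i]-q[(i+1)%4]) for i in range(4)]
    d=(q[1]-q[0]+q[2]-q[3]); d2=(q[0]-q[3]+q[1]-q[2])
    print(n,'c',q.mean(0),'edges mm',np.array(e)*1e3,'ang right',np.degrees(np.arctan2(d[1],d[0])),'ang up',np.degrees(np.arctan2(d2[1],d2[0])));return q
quad([(148,158),(322,205),(280,338),(105,297)],152,178,12,.028,'mould flange')
quad([(115,70),(690,205),(600,535),(35,385)],152,178,12,.022,'ice')
q=quad([(88,80),(712,90),(708,418),(85,408)],235,176,11,.006,'clamp')
print('bed left/right mid',P(372,215,235,176,11,.041),P(612,225,235,176,11,.043),'jaw edges x',P(640,155,235,176,11,.043),P(640,298,235,176,11,.043))
print('arm',P(50,180,235,176,11,.07),P(180,200,235,176,11,.045))
t=quad([(42,110),(375,40),(490,475),(145,548)],335,178,8,.018,'tray')
```

```text
mould flange c [0.5748 0.0203 0.028 ] edges mm [35.7854 27.4825 35.421  28.7224] ang right -105.60928872895158 ang up -15.742015709036288
ice c [ 0.5658 -0.007   0.022 ] edges mm [117.9618  67.7021 115.3417  64.7543] ang right -105.47227767867714 ang up -13.519117966292256
clamp c [ 0.5748 -0.2181  0.006 ] edges mm [137.8102  73.5654 135.5693  73.5258] ang right -92.22468735918886 ang up -1.9963195841129289
bed left/right mid [ 0.5744 -0.2122  0.041 ] [ 0.5707 -0.2626  0.043 ] jaw edges x [ 0.5857 -0.269   0.043 ] [ 0.5549 -0.268   0.043 ]
arm [ 0.5767 -0.1464  0.07  ] [ 0.5776 -0.1719  0.045 ]
tray c [ 0.5289 -0.4455  0.018 ] edges mm [103.1933 133.744  104.1285 133.1993] ang right -79.36428960715612 ang up 9.894406529068313
```

```bash
cat >> h.py <<'E'
def fr(x,y,yaw,z=0):
    c,s=np.cos(np.radians(yaw)),np.sin(np.radians(yaw)); R=np.array([[c,-s,0],[s,c,0],[0,0,1]]); return lambda *p: np.array([x,y,z])+R@(np.array(p)/1e3)
MOULD=fr(.5748,.0203,-15.5,.028); CLAMP=fr(.5739,-.2421,-2.1); TRAY=fr(.529,-.4455,10.2)
def go(target,yaw,z):
    "tool-frame shift (mm) after turning so tool y has world angle yaw (deg)"
    o=bot.get_obs(); R=np.array(o['tcp_rot']); p=np.array(o['eef_pos']); cur=np.degrees(np.arctan2(R[1,1],R[0,1]))
    a=np.radians(yaw); y=np.array([np.cos(a),np.sin(a),0]); zz=np.array([0,0,-1.]); x=np.cross(y,zz)
    d=np.array([target[0],target[1],z])-p
    print('t %.2f pos'%o['t'],np.round(p,4),'yaw %.1f'%cur,'tilt',np.round(R[:2,2],4),'turn tz rad %.3f'%-np.radians(yaw-cur),'shift mm',np.round(1e3*np.array([d@x,d@y,d@zz]),1),'F',np.round(o['ft_force'],2),'w %.3f g %.1f'%(o['gripper_width'],o['grasp_force']))
E
python3 - <<'E'
from h import *
c=load('side'); im=cv2.imread('pics/side_raw.png'); s=7
def show(u0,v0,w,h,pts):
    I=cv2.resize(im[v0:v0+h,u0:u0+w],None,fx=s,fy=s,interpolation=cv2.INTER_CUBIC)
    for p,col in pts:
        q=proj(c,p); cv2.circle(I,tuple(int(round(v)) for v in((q-[u0,v0]+.5)*s-.5)),3,col,-1)
    return I
R,G,Y=(0,0,255),(0,255,0),(255,0,255)
ice=[(MOULD(x,y,0),R) for x in(-15.5,15.5) for y in(-17,17)]+[(MOULD(x,y,7.6),G) for x in(-13.2,13.2) for y in(-16,16)]
cl=[(CLAMP(x,y,0),R) for x in(-36,36) for y in(-44,92)]+[(CLAMP(x,-20,43),G) for x in(-13.5,13.5)]+[(CLAMP(0,30,41),Y),(CLAMP(0,105,76),Y)]
A=show(190,272,72,52,ice); B=show(222,192,66,66,cl)
H=max(A.shape[0],B.shape[0]); f=lambda I:cv2.copyMakeBorder(I,0,H-I.shape[0],0,0,cv2.BORDER_CONSTANT)
M=np.hstack([f(A),f(B)]);M=cv2.resize(M,None,fx=800/M.shape[1],fy=800/M.shape[1]);print(M.shape);cv2.imwrite('pics/m1.png',M)
go(MOULD(0,0),-15.5,.15)
E
```

```text
(383, 800, 3)Traceback (most recent call last):
  File "<stdin>", line 14, in <module>
  File "h.py", line 16, in <lambda>
    c,s=np.cos(np.radians(yaw)),np.sin(np.radians(yaw)); R=np.array([[c,-s,0],[s,c,0],[0,0,1]]); return lambda *p: np.array([x,y,z])+R@(np.array(p)/1e3)
                                                                                                                                     ~^^~~~~~~~~~~~~~~~~
ValueError: matmul: Input operand 1 has a mismatch in its core dimension 0, with gufunc signature (n?,k),(k,m?)->(n?,m?) (size 2 is different from 3)
```

View pics/m1.png

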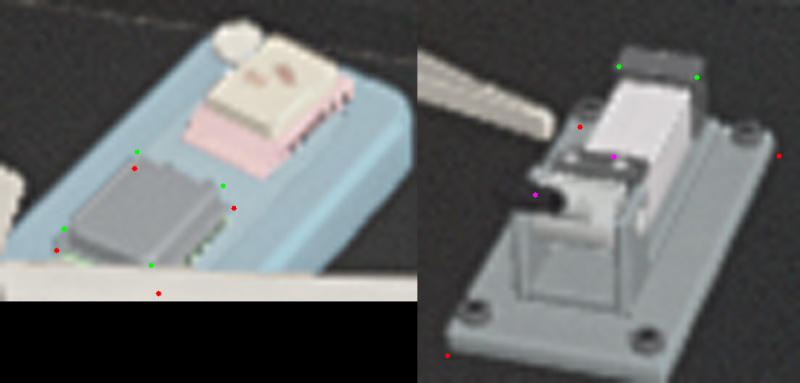

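The side-view overlay agrees with the top-view estimates to about 2 mm (mould, jaw face, nose and plate corners all match). Moving.

```bash
python3 -c "
from h import *
go(MOULD(0,0,0),-15.5,.12)"
```

```text
t 0.10 pos [ 0.1549 -0.6306  0.2472] yaw -76.2 tilt [-0.0006  0.0023] turn tz rad -1.059 shift mm [739.5 230.7 127.2] F [-0.26 -0.47  0.32] w 1.001 g 0.0
```

Request:
servo_tool(deltas=[[0, 0, 0, 0, 0, -0.1177, 1], [0, 0, 0, 0, 0, -0.1177, 0.8], [0, 0, 0, 0, 0, -0.1177, 0.7], [0, 0, 0, 0, 0, -0.1177, 0.6], [0, 0, 0, 0, 0, -0.1177, 0.6], [0, 0, 0, 0, 0, -0.1177, 0.6], [0, 0, 0, 0, 0, -0.1177, 0.6], [0, 0, 0, 0, 0, -0.1177, 0.6], [0, 0, 0, 0, 0, -0.1177, 0.6]], force=30)

```text
t: 0.85
eef_pos: [0.1548, -0.6308, 0.2476]
tcp_rot: [[0.262, 0.965, -0.0], [0.965, -0.262, 0.001], [0.001, -0.001, -1.0]]
ft_force: [0.0, 0.2, -0.4]
gripper_width: 0.606
grasp_force: 0.0
```

Request:
servo_tool(deltas=[[37, 11.5, 0, 0, 0, 0, 0.6], [37, 11.5, 0, 0, 0, 0, 0.6], [37, 11.5, 0, 0, 0, 0, 0.6], [37, 11.5, 0, 0, 0, 0, 0.6], [37, 11.5, 0, 0, 0, 0, 0.6], [37, 11.5, 0, 0, 0, 0, 0.6], [37, 11.5, 0, 0, 0, 0, 0.6], [37, 11.5, 0, 0, 0, 0, 0.6], [37, 11.5, 0, 0, 0, 0, 0.6], [37, 11.5, 0, 0, 0, 0, 0.6], [37, 11.5, 0, 0, 0, 0, 0.6], [37, 11.5, 0, 0, 0, 0, 0.6]])

```text
t: 1.85
eef_pos: [0.4071, -0.2386, 0.2482]
tcp_rot: [[0.268, 0.963, -0.001], [0.963, -0.268, 0.0], [-0.0, -0.001, -1.0]]
ft_force: [1.2, -1.6, 0.5]
gripper_width: 0.597
grasp_force: 0.0
```

Request:
servo_tool(deltas=[[37, 11.5, 0, 0, 0, 0, 0.6], [37, 11.5, 0, 0, 0, 0, 0.6], [37, 11.5, 0, 0, 0, 0, 0.6], [37, 11.5, 0, 0, 0, 0, 0.6], [37, 11.5, 0, 0, 0, 0, 0.6], [37, 11.5, 0, 0, 0, 0, 0.6], [37, 11.5, 0, 0, 0, 0, 0.6], [37, 11.5, 0, 0, 0, 0, 0.6], [0, 0, 30, 0, 0, 0, 0.6], [0, 0, 30, 0, 0, 0, 0.6], [0, 0, 30, 0, 0, 0, 0.6], [0, 0, 0, 0, 0, 0, 0.6]])

```text
t: 2.85
eef_pos: [0.57, 0.0196, 0.1523]
tcp_rot: [[0.267, 0.964, -0.014], [0.964, -0.267, -0.002], [-0.005, -0.013, -1.0]]
ft_force: [-0.3, -0.9, -0.0]
gripper_width: 0.599
grasp_force: 0.0
```

```bash
python3 -c "
from h import *
go(MOULD(0,0,0),-15.5,.049)"
```

```text
t 2.85 pos [0.57   0.0196 0.1523] yaw -15.5 tilt [-0.0136 -0.0015] turn tz rad 0.001 shift mm [  2.    4.4 103.3] F [-0.27 -0.86 -0.02] w 0.599 g 0.0
```

Request:
servo_tool(deltas=[[0, 0, 25, 0, 0, 0, 0.6], [0, 0, 25, 0, 0, 0, 0.6], [0, 0, 20, 0, 0, 0, 0.6], [0, 0, 0, 0, 0, 0, 0.6], [0, 0, 0, 0, 0, 0, 0.6], [0, 0, 0, 0, 0, 0, 0.6]])

```text
t: 3.35
eef_pos: [0.5758, 0.0205, 0.0902]
tcp_rot: [[0.268, 0.964, 0.003], [0.964, -0.268, 0.0], [0.001, 0.003, -1.0]]
ft_force: [-0.3, 0.3, -0.6]
gripper_width: 0.602
grasp_force: 0.0
```

Run:
```python
from h import *
go(MOULD(0,0,0),-15.5,.049)
c=snap('side'); d=snap('top')
p=proj(c,MOULD(0,0,8)).astype(int);q=proj(d,MOULD(0,0,8)).astype(int);print(p,q)
A=cv2.resize(c['pixels'][p[1]-50:p[1]+30,p[0]-40:p[0]+40],(400,400),interpolation=cv2.INTER_CUBIC)
B=cv2.resize(d['pixels'][q[1]-30:q[1]+30,q[0]-30:q[0]+30],(400,400),interpolation=cv2.INTER_CUBIC)
cv2.imwrite('pics/m2.png',np.hstack([A,B]))
```

```text
t 3.35 pos [0.5758 0.0205 0.0902] yaw -15.5 tilt [0.0032 0.0005] turn tz rad -0.000 shift mm [-0.5 -0.9 41.2] F [-0.34  0.33 -0.59] w 0.602 g 0.0
[214 307] [168 197]
```

View pics/m2.png

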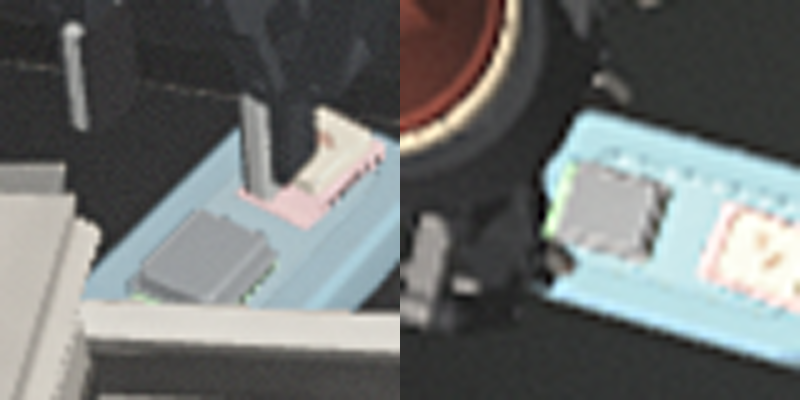

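The fingers straddle the mould, seen in the left crop with the mould at (205,255) between fingers at (75,80) and (265,150), and clear of the pink block. Descending.

Request:
servo_tool(deltas=[[-0.5, -0.9, 20, 0, 0, 0, 0.6], [0, 0, 15, 0, 0, 0, 0.5], [0, 0, 6.5, 0, 0, 0, 0.45], [0, 0, 0, 0, 0, 0, 0.45], [0, 0, 0, 0, 0, 0, 0.45], [0, 0, 0, 0, 0, 0, 0.45], [0, 0, 0, 0, 0, 0, 0.45], [0, 0, 0, 0, 0, 0, 0.45]])

```text
t: 4.12
eef_pos: [0.5741, 0.0202, 0.0477]
tcp_rot: [[0.267, 0.964, 0.002], [0.964, -0.267, 0.0], [0.001, 0.002, -1.0]]
ft_force: [-0.3, 1.1, 0.2]
gripper_width: 0.449
grasp_force: 0.0
```

```bash
python3 -c "
from h import *
go(MOULD(0,0,0),-15.5,.048)"
```

```text
t 4.12 pos [0.5741 0.0202 0.0477] yaw -15.5 tilt [0.0017 0.0002] turn tz rad -0.000 shift mm [ 0.3  0.6 -0.3] F [-0.31  1.14  0.2 ] w 0.449 g 0.0
```

Request:
servo_tool(deltas=[[0, 0, 0, 0, 0, 0, 0.38], [0, 0, 0, 0, 0, 0, 0.34], [0, 0, 0, 0, 0, 0, 0.3], [0, 0, 0, 0, 0, 0, 0.26], [0, 0, 0, 0, 0, 0, 0.2], [0, 0, 0, 0, 0, 0, 0.1], [0, 0, 0, 0, 0, 0, 0.1], [0, 0, 0, 0, 0, 0, 0.1]], force=30)

```text
t: 4.78
eef_pos: [0.5741, 0.0201, 0.0474]
tcp_rot: [[0.267, 0.964, 0.001], [0.964, -0.267, 0.0], [0.0, 0.001, -1.0]]
ft_force: [0.0, 0.5, 4.8]
gripper_width: 0.305
grasp_force: 30.4
```

Request:
servo_tool(deltas=[[0, 0, -5, 0, 0, 0, 0.1], [0, 0, -15, 0, 0, 0, 0.1], [0, 0, -25, 0, 0, 0, 0.1], [0, 0, -25, 0, 0, 0, 0.1], [0, 0, -15, 0, 0, -0.078, 0.1], [0, 0, 0, 0, 0, -0.078, 0.1], [0, 0, 0, 0, 0, -0.078, 0.1], [0, 0, 0, 0, 0, 0, 0.1]])

```text
t: 5.45
eef_pos: [0.5728, 0.0198, 0.1316]
tcp_rot: [[0.035, 0.999, -0.001], [0.999, -0.035, 0.0], [0.0, -0.001, -1.0]]
ft_force: [-0.5, -0.5, -1.1]
gripper_width: 0.306
grasp_force: 29.8
```

```bash
python3 -c "
from h import *
go(CLAMP(0,1,0),-2.1,.12)"
```

```text
t 5.45 pos [0.5728 0.0198 0.1316] yaw -2.0 tilt [-0.0014  0.0001] turn tz rad 0.001 shift mm [-260.7   10.7   11.6] F [-0.54 -0.54 -1.13] w 0.306 g 29.8
```

Request:
servo_tool(deltas=[[-15, 0.9, 0, 0, 0, 0, 0.1], [-22, 0.9, 0, 0, 0, 0, 0.1], [-25, 0.9, 0, 0, 0, 0, 0.1], [-25, 0.9, 0, 0, 0, 0, 0.1], [-25, 0.9, 0, 0, 0, 0, 0.1], [-25, 0.9, 0, 0, 0, 0, 0.1], [-25, 0.9, 0, 0, 0, 0, 0.1], [-25, 0.9, 0, 0, 0, 0, 0.1], [-25, 0.9, 0, 0, 0, 0, 0.1], [-25, 0.9, 0, 0, 0, 0, 0.1], [-15, 0.9, 0, 0, 0, 0, 0.1], [-8.7, 0.8, 0, 0, 0, 0, 0.1]])

```text
t: 6.45
eef_pos: [0.5735, -0.2438, 0.1309]
tcp_rot: [[0.042, 0.999, -0.002], [0.999, -0.042, -0.001], [-0.001, -0.002, -1.0]]
ft_force: [0.8, -0.2, -1.4]
gripper_width: 0.302
grasp_force: 29.8
```

Request:
servo_tool(deltas=[[0, 0, 20, 0, 0, 0, 0.1], [0, 0, 15, 0, 0, 0, 0.1], [0, 0, 0, 0, 0, 0, 0.1], [0, 0, 0, 0, 0, 0, 0.1], [0, 0, 0, 0, 0, 0, 0.1], [0, 0, 0, 0, 0, 0, 0.1]])

```text
t: 6.95
eef_pos: [0.5756, -0.2401, 0.098]
tcp_rot: [[0.036, 0.999, 0.002], [0.999, -0.036, -0.0], [-0.0, 0.002, -1.0]]
ft_force: [-0.9, -0.1, -0.9]
gripper_width: 0.304
grasp_force: 29.8
```

Run:
```python
from h import *
go(CLAMP(0,1,0),-2.1,.0625)
c=snap('side'); d=snap('top')
p=proj(c,CLAMP(0,20,45)).astype(int);q=proj(d,CLAMP(0,20,45)).astype(int);print(p,q)
A=cv2.resize(c['pixels'][p[1]-40:p[1]+30,p[0]-35:p[0]+35],(400,400),interpolation=cv2.INTER_CUBIC)
B=cv2.resize(d['pixels'][q[1]-30:q[1]+30,q[0]-30:q[0]+30],(400,400),interpolation=cv2.INTER_CUBIC)
cv2.imwrite('pics/m3.png',np.hstack([A,B]))
```

```text
t 6.95 pos [ 0.5756 -0.2401  0.098 ] yaw -2.1 tilt [ 0.0021 -0.0001] turn tz rad 0.001 shift mm [-1.  -1.6 35.5] F [-0.95 -0.1  -0.91] w 0.304 g 29.8
[256 213] [272 194]
```

View pics/m3.png

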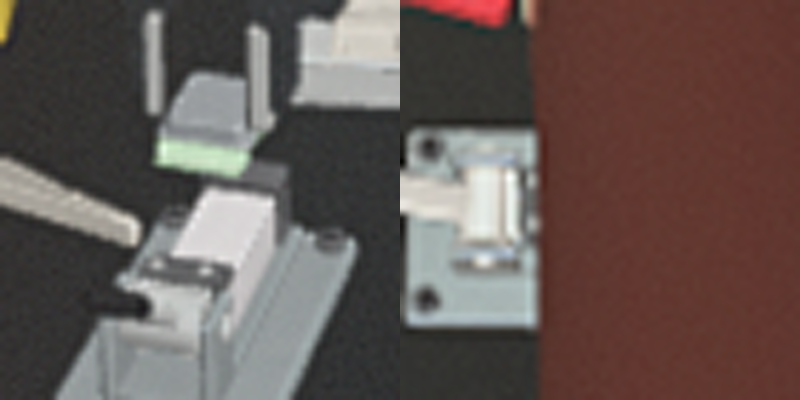

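The left crop shows the mould with the cassette still attached, its green sloping end at (200,155) facing the lever, above the bed and level. I'll check that edge against the prediction.

Run:
```python
from h import *
c=load('side'); T=fr(.5756,-.2401,-2.1,.098)
for x in(14.2,-14.2):
  for (y,z) in((23,-25.4),(23,-24.4),(15,-19.4)):
    q=proj(c,T(x,y,z)); print(x,y,z,np.round((q-[256-35,213-40])*5.714,0))
```

```text
14.2 23 -25.4 [152. 163.]
14.2 23 -24.4 [152. 160.]
14.2 15 -19.4 [159. 135.]
-14.2 23 -25.4 [237. 175.]
-14.2 23 -24.4 [237. 173.]
-14.2 15 -19.4 [243. 147.]
```

Request:
servo_tool(deltas=[[-1, -1.6, 10, 0, 0, 0, 0.1], [0, 0, 12, 0, 0, 0, 0.1], [0, 0, 6, 0, 0, 0, 0.1], [0, 0, 0, 0, 0, 0, 0.1], [0, 0, 0, 0, 0, 0, 0.1], [0, 0, 0, 0, 0, 0, 0.1], [0, 0, 0, 0, 0, 0, 0.1]])

```text
t: 7.63
eef_pos: [0.5734, -0.2417, 0.0691]
tcp_rot: [[0.037, 0.999, 0.001], [0.999, -0.037, -0.0], [-0.0, 0.001, -1.0]]
ft_force: [-0.1, 1.3, -1.4]
gripper_width: 0.302
grasp_force: 29.8
```

Request:
servo_tool(deltas=[[0, 0, 3, 0, 0, 0, 0.1], [0, 0, 2, 0, 0, 0, 0.1], [0, 0, 1.5, 0, 0, 0, 0.1], [0, 0, 0, 0, 0, 0, 0.1], [0, 0, 0, 0, 0, 0, 0.1], [0, 0, 0, 0, 0, 0, 0.1]])

```text
t: 8.13
eef_pos: [0.573, -0.2417, 0.0623]
tcp_rot: [[0.037, 0.999, 0.0], [0.999, -0.037, 0.0], [0.0, 0.0, -1.0]]
ft_force: [-0.5, -0.5, -0.9]
gripper_width: 0.304
grasp_force: 29.8
```

Request:
servo_tool(deltas=[[0, 0, 0.5, 0, 0, 0, 0.1], [0, 0, 0.5, 0, 0, 0, 0.1], [0, 0, 0, 0, 0, 0, 0.1], [0, 0, 0, 0, 0, 0, 0.1]])

```text
t: 8.47
eef_pos: [0.5731, -0.2418, 0.0615]
tcp_rot: [[0.037, 0.999, 0.0], [0.999, -0.037, -0.0], [-0.0, 0.0, -1.0]]
ft_force: [-0.1, -0.0, 0.1]
gripper_width: 0.305
grasp_force: 29.9
```

Request:
servo_tool(deltas=[[0, 0, 0.5, 0, 0, 0, 0.1], [0, 0, 0.5, 0, 0, 0, 0.1], [0, 0, 0, 0, 0, 0, 0.1], [0, 0, 0, 0, 0, 0, 0.1]])

```text
t: 8.8
eef_pos: [0.5732, -0.2418, 0.0614]
tcp_rot: [[0.037, 0.999, 0.0], [0.999, -0.037, -0.001], [-0.0, 0.0, -1.0]]
ft_force: [-1.3, 0.6, 6.0]
gripper_width: 0.307
grasp_force: 30.5
```

Request:
servo_tool(deltas=[[0, 0, 0, 0, 0, 0, 0.33], [0, 0, 0, 0, 0, 0, 0.4], [0, 0, 0, 0, 0, 0, 0.5], [0, 0, 0, 0, 0, 0, 0.5], [0, 0, -20, 0, 0, 0, 0.5], [0, 0, -30, 0, 0, 0, 0.3], [0, 0, -25, 0, 0, 0, 0], [0, 0, 0, 0, 0, 0, 0], [0, 0, 0, 0, 0, 0, 0], [0, 0, 0, 0, 0, 0, 0], [0, 0, 0, 0, 0, 0, 0]])

```text
t: 9.72
eef_pos: [0.5719, -0.2417, 0.1338]
tcp_rot: [[0.037, 0.999, -0.003], [0.999, -0.037, 0.001], [0.001, -0.003, -1.0]]
ft_force: [-0.1, 0.0, 0.5]
gripper_width: -0.001
grasp_force: 0.0
```

Run:
```python
from h import *
go(CLAMP(0,109,0),-2.1,.11)
```

```text
t 9.72 pos [ 0.5719 -0.2417  0.1338] yaw -2.1 tilt [-0.003   0.0009] turn tz rad -0.000 shift mm [108.6   2.   23.8] F [-0.1   0.02  0.49] w -0.001 g 0.0
```

Request:
servo_tool(deltas=[[20, 0, 0, 0, 0, 0, 0], [25, 0.5, 0, 0, 0, 0, 0], [25, 0.5, 0, 0, 0, 0, 0], [25, 0.5, 0, 0, 0, 0, 0], [13.6, 0.5, 0, 0, 0, 0, 0], [0, 0, 10, 0, 0, 0, 0], [0, 0, 0, 0, 0, 0, 0], [0, 0, 0, 0, 0, 0, 0], [0, 0, 0, 0, 0, 0, 0]])

```text
t: 10.47
eef_pos: [0.5784, -0.1361, 0.1245]
tcp_rot: [[0.04, 0.999, -0.002], [0.999, -0.04, -0.002], [-0.002, -0.002, -1.0]]
ft_force: [-0.2, -0.1, 1.0]
gripper_width: -0.001
grasp_force: 0.0
```

Run:
```python
from h import *
go(CLAMP(0,109,0),-2.1,.062)
```

```text
t 10.47 pos [ 0.5784 -0.1361  0.1245] yaw -2.3 tilt [-0.0016 -0.0015] turn tz rad -0.004 shift mm [ 2.9 -0.6 62.5] F [-0.17 -0.14  0.98] w -0.001 g 0.0
```

Request:
servo_tool(deltas=[[1, 0, 5, 0, 0, 0, 0], [0, 0, 5, 0, 0, 0, 0], [0, 0, 5, 0, 0, 0, 0], [0, 0, 4, 0, 0, 0, 0], [0, 0, 4, 0, 0, 0, 0], [0, 0, 4, 0, 0, 0, 0], [0, 0, 4, 0, 0, 0, 0], [0, 0, 4, 0, 0, 0, 0], [0, 0, 0, 0, 0, 0, 0]])

```text
t: 11.22
eef_pos: [0.5799, -0.1287, 0.0907]
tcp_rot: [[0.034, 0.999, 0.002], [0.999, -0.034, 0.004], [0.004, 0.002, -1.0]]
ft_force: [-0.5, 2.9, 2.9]
gripper_width: 0.002
grasp_force: 1.4
```

Request:
servo_tool(deltas=[[0, 0, 3, 0, 0, 0, 0], [0, 0, 3, 0, 0, 0, 0], [0, 0, 3, 0, 0, 0, 0], [0, 0, 3, 0, 0, 0, 0], [0, 0, 2, 0, 0, 0, 0], [0, 0, 2, 0, 0, 0, 0], [0, 0, 0, 0, 0, 0, 0], [0, 0, 0, 0, 0, 0, 0]])

```text
t: 11.88
eef_pos: [0.5784, -0.133, 0.0737]
tcp_rot: [[0.037, 0.999, -0.002], [0.999, -0.037, -0.001], [-0.001, -0.001, -1.0]]
ft_force: [0.4, 0.1, 0.8]
gripper_width: 0.003
grasp_force: 0.5
```

Request:
servo_tool(deltas=[[0, 0, 2, 0, 0, 0, 0], [0, 0, 2, 0, 0, 0, 0], [0, 0, 2, 0, 0, 0, 0], [0, 0, 2, 0, 0, 0, 0], [0, 0, 2, 0, 0, 0, 0]])

```text
t: 12.3
eef_pos: [0.5786, -0.1311, 0.0643]
tcp_rot: [[0.036, 0.999, -0.001], [0.999, -0.036, 0.001], [0.001, -0.001, -1.0]]
ft_force: [-0.8, 2.4, 5.8]
gripper_width: 0.003
grasp_force: 2.8
```

Request:
servo_tool(deltas=[[0, 0, 1, 0, 0, 0, 0], [0, 0, 1, 0, 0, 0, 0], [0, 0, 0, 0, 0, 0, 0]])

```text
t: 12.55
eef_pos: [0.5786, -0.1309, 0.0622]
tcp_rot: [[0.036, 0.999, -0.001], [0.999, -0.036, 0.002], [0.002, -0.001, -1.0]]
ft_force: [-1.0, 4.1, 3.4]
gripper_width: 0.001
grasp_force: 2.1
```

Request:
servo_tool(deltas=[[0, 0, 1, 0, 0, 0, 0], [0, 0, 1, 0, 0, 0, 0], [0, 0, 0, 0, 0, 0, 0]])

```text
t: 12.8
eef_pos: [0.5787, -0.1309, 0.0618]
tcp_rot: [[0.036, 0.999, -0.001], [0.999, -0.036, 0.001], [0.001, -0.001, -1.0]]
ft_force: [-3.4, 3.0, 12.6]
gripper_width: -0.002
grasp_force: 6.6
```

Request:
servo_tool(deltas=[[0, 0, 0.7, 0, 0, 0, 0], [0, 0, 0.7, 0, 0, 0, 0], [0, 0, 0, 0, 0, 0, 0]])

```text
t: 13.05
eef_pos: [0.5788, -0.1308, 0.0615]
tcp_rot: [[0.036, 0.999, -0.0], [0.999, -0.036, 0.0], [0.0, -0.0, -1.0]]
ft_force: [-6.0, 3.7, 19.9]
gripper_width: 0.009
grasp_force: 9.9
```

The force climbs from 3 to 20 N with no further travel at a tip height of about 44–45 mm, so the lever is on its stop. Retreating to look.

Request:
servo_tool(deltas=[[0, 0, 0.7, 0, 0, 0, 0], [0, 0, 0, 0, 0, 0, 0], [0, 0, -12, 0, 0, 0, 0], [0, 0, -20, 0, 0, 0, 0], [0, 0, -30, 0, 0, 0, 0], [0, 0, -20, 0, 0, 0, 0.3], [0, 0, 0, 0, 0, 0, 0.5], [0, 0, 0, 0, 0, 0, 0.5], [0, 0, 0, 0, 0, 0, 0.5]])

```text
t: 13.8
eef_pos: [0.5779, -0.1333, 0.139]
tcp_rot: [[0.038, 0.999, -0.003], [0.999, -0.038, -0.001], [-0.001, -0.003, -1.0]]
ft_force: [-0.1, -0.5, -0.4]
gripper_width: 0.496
grasp_force: 0.0
```

Run:
```python
from h import *
go(CLAMP(0,-3,0),-2.1,.0625)
c=snap('side'); d=snap('top')
p=proj(c,CLAMP(0,30,45)).astype(int);q=proj(d,CLAMP(0,0,45)).astype(int);print(p,q)
A=cv2.resize(c['pixels'][p[1]-30:p[1]+30,p[0]-30:p[0]+30],(400,400),interpolation=cv2.INTER_CUBIC)
B=cv2.resize(d['pixels'][q[1]-20:q[1]+20,q[0]-20:q[0]+20],(400,400),interpolation=cv2.INTER_CUBIC)
for I,cc,o,s in((A,c,p-30,400/60),(B,d,q-20,10)):
  for pt in [(x,y,49.6) for x in(-13.25,13.25) for y in(-19,13)]:
    w=(proj(cc,CLAMP(*pt))-o+.5)*s-.5; cv2.circle(I,tuple(int(v) for v in w),2,(0,0,255),-1)
cv2.imwrite('pics/m4.png',np.hstack([A,B]))
```

```text
t 13.80 pos [ 0.5779 -0.1333  0.139 ] yaw -2.2 tilt [-0.0026 -0.0008] turn tz rad -0.001 shift mm [-111.9   -0.    76.5] F [-0.11 -0.5  -0.39] w 0.496 g 0.0
[255 216] [281 194]
```

View pics/m4.png

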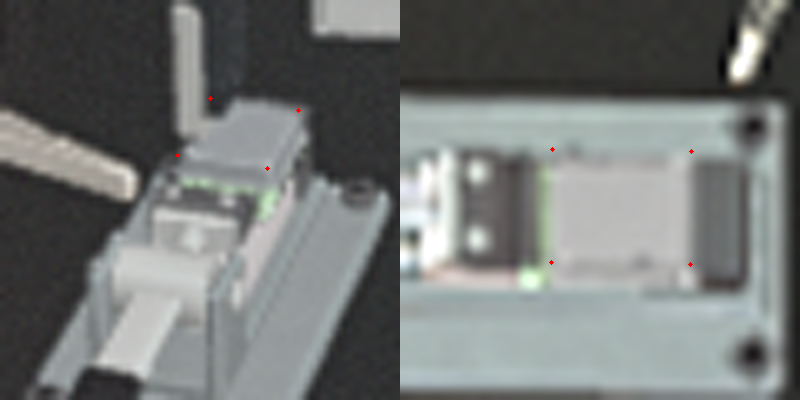

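Lever level with its black pad at bottom left (110,385). The mould is still on (235,130), and the green sloping end is under the sliding jaw, against the fixed jaw. The mould lies about 2–3 mm to −x of the overlay, and along y it fits. Now grip the well.

Request:
servo_tool(deltas=[[-20, 0, 0, 0, 0, 0, 0.5], [-25, 0, 0, 0, 0, 0, 0.5], [-25, -0.5, 0, 0, 0, 0, 0.5], [-25, -0.5, 0, 0, 0, 0, 0.5], [-17, -0.5, 0, 0, 0, 0, 0.5], [0, 0, 20, 0, 0, 0, 0.5], [0, 0, 20, 0, 0, 0, 0.5], [0, 0, 15, 0, 0, 0, 0.5], [0, 0, 0, 0, 0, 0, 0.5], [0, 0, 0, 0, 0, 0, 0.5], [0, 0, 0, 0, 0, 0, 0.5]])

```text
t: 14.82
eef_pos: [0.5738, -0.244, 0.0854]
tcp_rot: [[0.036, 0.999, 0.0], [0.999, -0.036, 0.0], [0.0, 0.0, -1.0]]
ft_force: [0.1, -0.3, 0.7]
gripper_width: 0.499
grasp_force: 0.0
```

```bash
python3 -c "
from h import *
go(CLAMP(-1.5,-3,0),-2.1,.0622)"
```

```text
t 14.82 pos [ 0.5738 -0.244   0.0854] yaw -2.1 tilt [0.0004 0.0001] turn tz rad 0.000 shift mm [-1.1 -1.5 23.2] F [ 0.09 -0.32  0.68] w 0.499 g 0.0
```

Request:
servo_tool(deltas=[[-1, -1.3, 10, 0, 0, 0, 0.5], [0, 0, 9, 0, 0, 0, 0.46], [0, 0, 4, 0, 0, 0, 0.46], [0, 0, 0, 0, 0, 0, 0.46], [0, 0, 0, 0, 0, 0, 0.46], [0, 0, 0, 0, 0, 0, 0.46], [0, 0, 0, 0, 0, 0, 0.46]])

```text
t: 15.4
eef_pos: [0.5725, -0.2452, 0.0626]
tcp_rot: [[0.037, 0.999, 0.001], [0.999, -0.037, -0.0], [-0.0, 0.001, -1.0]]
ft_force: [-0.0, 0.0, -0.0]
gripper_width: 0.458
grasp_force: 0.0
```

Request:
servo_tool(deltas=[[0, 0, 0, 0, 0, 0, 0.4], [0, 0, 0, 0, 0, 0, 0.37], [0, 0, 0, 0, 0, 0, 0.35], [0, 0, 0, 0, 0, 0, 0.33], [0, 0, 0, 0, 0, 0, 0.33]], force=20)

```text
t: 15.82
eef_pos: [0.5724, -0.2451, 0.0624]
tcp_rot: [[0.037, 0.999, 0.001], [0.999, -0.037, -0.0], [-0.0, 0.001, -1.0]]
ft_force: [0.8, 0.6, 0.7]
gripper_width: 0.329
grasp_force: 0.2
```

Request:
servo_tool(deltas=[[0, 0, 0, 0, 0, 0, 0.31], [0, 0, 0, 0, 0, 0, 0.3], [0, 0, 0, 0, 0, 0, 0.25], [0, 0, 0, 0, 0, 0, 0.15], [0, 0, 0, 0, 0, 0, 0.1], [0, 0, 0, 0, 0, 0, 0.1]], force=30)

```text
t: 16.32
eef_pos: [0.5727, -0.2451, 0.0626]
tcp_rot: [[0.037, 0.999, 0.001], [0.999, -0.037, -0.0], [-0.0, 0.001, -1.0]]
ft_force: [1.5, -0.5, 2.2]
gripper_width: 0.306
grasp_force: 30.0
```

Request:
servo_tool(deltas=[[0, 0, -1, 0, 0, 0, 0.1], [0, 0, -1, 0, 0, 0, 0.1], [0, 0, -1, 0, 0, 0, 0.1], [0, 0, -1, 0, 0, 0, 0.1], [0, 0, -1, 0, 0, 0, 0.1], [0, 0, -2, 0, 0, 0, 0.1], [0, 0, -3, 0, 0, 0, 0.1], [0, 0, -5, 0, 0, 0, 0.1], [0, 0, -8, 0, 0, 0, 0.1], [0, 0, -10, 0, 0, 0, 0.1], [0, 0, -15, 0, 0, 0, 0.1], [0, 0, -15, 0, 0, 0, 0.1]])

```text
t: 17.32
eef_pos: [0.5717, -0.2451, 0.1265]
tcp_rot: [[0.037, 0.999, -0.001], [0.999, -0.037, 0.0], [0.0, -0.001, -1.0]]
ft_force: [0.4, -0.2, -1.0]
gripper_width: 0.306
grasp_force: 30.0
```

Run:
```python
from h import *
go(TRAY(-26,0,0),-80,.1)
c=snap('side')
p=proj(c,CLAMP(0,10,60)).astype(int);print(p)
cv2.imwrite('pics/m5.png',cv2.resize(c['pixels'][p[1]-35:p[1]+25,p[0]-40:p[0]+40],(800,600),interpolation=cv2.INTER_CUBIC))
```

```text
t 17.32 pos [ 0.5717 -0.2451  0.1265] yaw -2.1 tilt [-0.0008  0.0001] turn tz rad 1.360 shift mm [-102.8  190.1   26.5] F [ 0.45 -0.17 -1.02] w 0.306 g 30.0
[258 204]
```

View pics/m5.png

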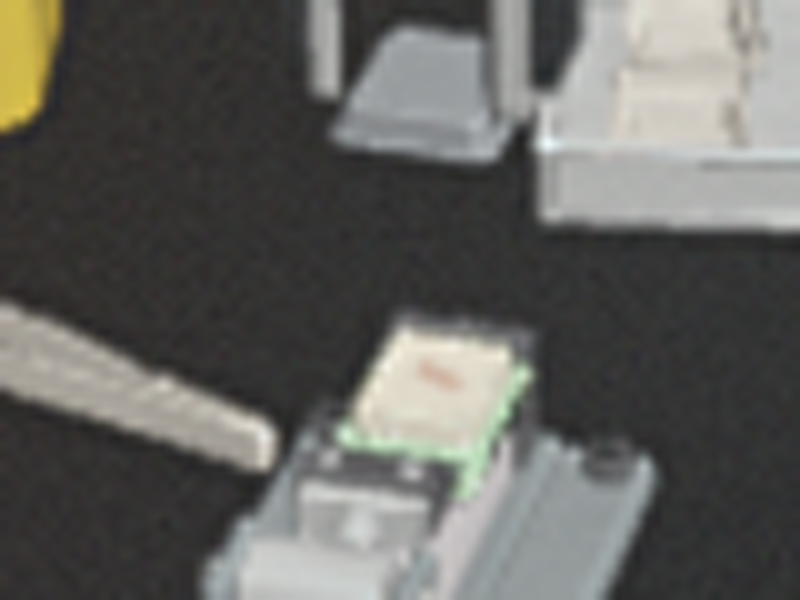

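The block sits bare in the closed clamp (440,390), and the mould hangs level in the gripper (420,95). Turning and moving to the tray.

Request:
servo_tool(deltas=[[0, 0, 0, 0, 0, 0.1133, 0.1], [0, 0, 0, 0, 0, 0.1133, 0.1], [0, 0, 0, 0, 0, 0.1133, 0.1], [0, 0, 0, 0, 0, 0.1133, 0.1], [0, 0, 0, 0, 0, 0.1133, 0.1], [0, 0, 0, 0, 0, 0.1133, 0.1], [0, 0, 0, 0, 0, 0.1133, 0.1], [0, 0, 0, 0, 0, 0.1133, 0.1], [0, 0, 0, 0, 0, 0.1133, 0.1], [0, 0, 0, 0, 0, 0.1133, 0.1], [0, 0, 0, 0, 0, 0.1133, 0.1], [0, 0, 0, 0, 0, 0.1133, 0.1]])

```text
t: 18.37
eef_pos: [0.5721, -0.2448, 0.1257]
tcp_rot: [[0.986, 0.168, 0.0], [0.168, -0.986, 0.0], [0.0, -0.0, -1.0]]
ft_force: [-0.3, 0.5, -0.4]
gripper_width: 0.302
grasp_force: 30.0
```

Request:
servo_tool(deltas=[[-8, 15, 0, 0, 0, 0, 0.1], [-13, 24, 0, 0, 0, 0, 0.1], [-13, 25, 0, 0, 0, 0, 0.1], [-14, 25, 0, 0, 0, 0, 0.1], [-14, 25, 0, 0, 0, 0, 0.1], [-14, 25, 0, 0, 0, 0, 0.1], [-13, 25, 0, 0, 0, 0, 0.1], [-9, 18, 0, 0, 0, 0, 0.1], [-5, 8, 0, 0, 0, 0, 0.1], [0, 0, 0, 0, 0, 0, 0.1], [0, 0, 0, 0, 0, 0, 0.1], [0, 0, 0, 0, 0, 0, 0.1]])

```text
t: 19.37
eef_pos: [0.5052, -0.4472, 0.1253]
tcp_rot: [[0.984, 0.177, 0.001], [0.177, -0.984, 0.003], [0.002, -0.002, -1.0]]
ft_force: [0.1, -0.0, -0.0]
gripper_width: 0.302
grasp_force: 30.0
```

```bash
python3 -c "
from h import *
go(TRAY(-26,0,0),-80,.0226)"
```

```text
t 19.37 pos [ 0.5052 -0.4472  0.1253] yaw -79.8 tilt [0.0011 0.0027] turn tz rad 0.003 shift mm [ -2.3   2.5 102.7] F [ 0.06 -0.05 -0.05] w 0.302 g 30.0
```

Request:
servo_tool(deltas=[[-2, 2.5, 20, 0, 0, 0, 0.1], [0, 0, 25, 0, 0, 0, 0.1], [0, 0, 25, 0, 0, 0, 0.1], [0, 0, 15, 0, 0, 0, 0.1], [0, 0, 8, 0, 0, 0, 0.1], [0, 0, 4, 0, 0, 0, 0.1], [0, 0, 2, 0, 0, 0, 0.1], [0, 0, 0, 0, 0, 0, 0.1], [0, 0, 0, 0, 0, 0, 0.1], [0, 0, 0, 0, 0, 0, 0.1]])

```text
t: 20.2
eef_pos: [0.5028, -0.4534, 0.0275]
tcp_rot: [[0.985, 0.174, 0.002], [0.174, -0.985, -0.001], [0.002, 0.002, -1.0]]
ft_force: [0.0, -0.3, -0.9]
gripper_width: 0.302
grasp_force: 30.0
```

Request:
servo_tool(deltas=[[0, 0, 1, 0, 0, 0, 0.1], [0, 0, 1, 0, 0, 0, 0.1], [0, 0, 0.5, 0, 0, 0, 0.1], [0, 0, 0, 0, 0, 0, 0.1], [0, 0, 0, 0, 0, 0, 0.1]])

```text
t: 20.62
eef_pos: [0.5021, -0.4529, 0.0237]
tcp_rot: [[0.985, 0.174, -0.0], [0.174, -0.985, 0.0], [-0.0, -0.0, -1.0]]
ft_force: [0.1, -0.4, -0.2]
gripper_width: 0.295
grasp_force: 30.0
```

Request:
servo_tool(deltas=[[0, 0, 0.6, 0, 0, 0, 0.1], [0, 0, 0.6, 0, 0, 0, 0.1], [0, 0, 0, 0, 0, 0, 0.1], [0, 0, 0, 0, 0, 0, 0.1]])

```text
t: 20.95
eef_pos: [0.5022, -0.453, 0.0227]
tcp_rot: [[0.985, 0.174, 0.0], [0.174, -0.985, -0.0], [0.0, 0.0, -1.0]]
ft_force: [-0.4, -0.7, 0.7]
gripper_width: 0.3
grasp_force: 30.2
```

Request:
servo_tool(deltas=[[0, 0, 0.5, 0, 0, 0, 0.1], [0, 0, 0, 0, 0, 0, 0.1], [0, 0, 0, 0, 0, 0, 0.1]])

```text
t: 21.2
eef_pos: [0.5021, -0.453, 0.0226]
tcp_rot: [[0.985, 0.174, 0.0], [0.174, -0.985, -0.0], [0.0, 0.0, -1.0]]
ft_force: [-0.9, 0.6, 5.0]
gripper_width: 0.303
grasp_force: 30.6
```

Contact at 5 N, at the height expected for the floor. Releasing.

Request:
servo_tool(deltas=[[0, 0, 0, 0, 0, 0, 0.33], [0, 0, 0, 0, 0, 0, 0.37], [0, 0, 0, 0, 0, 0, 0.42], [0, 0, 0, 0, 0, 0, 0.45], [0, 0, 0, 0, 0, 0, 0.45], [0, 0, -8, 0, 0, 0, 0.45], [0, 0, -20, 0, 0, 0, 0.45], [0, 0, -30, 0, 0, 0, 0.45], [0, 0, -30, 0, 0, 0, 0.45], [0, 0, -30, 0, 0, 0, 0.45], [0, 0, 0, 0, 0, 0, 0.45], [0, 0, 0, 0, 0, 0, 0.45]])

```text
t: 22.2
eef_pos: [0.5034, -0.454, 0.1433]
tcp_rot: [[0.985, 0.174, 0.005], [0.174, -0.985, -0.004], [0.004, 0.005, -1.0]]
ft_force: [-0.1, 0.7, -1.0]
gripper_width: 0.452
grasp_force: 0.0
```

Run:
```python
from h import *
go(TRAY(-26,0,0),-80,.0226)
c=snap('side')
# place check without viewing: edge of mould in tray vs. predicted footprint; clamp region unchanged
T=fr(.5021,-.453,10,.002)
for p in [(x,y,9.6) for x in(-16,16) for y in(-13,13)]: print(np.round(proj(c,T(p[0],p[1],7.6)),0))
im=c['pixels'];q=proj(c,T(0,0,7.6)).astype(int);print(q);print(im[q[1]-11:q[1]+12:2,q[0]-22:q[0]+23:4].mean(2).astype(int))
```

```text
t 22.20 pos [ 0.5034 -0.454   0.1433] yaw -80.0 tilt [ 0.0047 -0.0039] turn tz rad -0.000 shift mm [  0.7  -3.8 120.7] F [-0.05  0.69 -1.04] w 0.452 g 0.0
[321. 174.]
[322. 180.]
[307. 174.]
[307. 179.]
[314 176]
[[178 176 178 178 179 181 182 158 166 157  47  54]
 [160 177 176 178 176 177 174 176 174 170  48  54]
 [185 195 180 175 174 179 176 178 176 167  60  53]
 [185 192 194 195 194 195 194 195 194 192  74  53]
 [140 192 191 191 187 194 195 194 196 192  93  51]
 [180 191 192 193 137 156 156 159 192 192  88  56]
 [165 193 195 193 129 157 158 157 194 195 109  53]
 [192 193 194 195 137 160 159 144 196 194 139  54]
 [183 190 191 191 126 150 151 147 194 198 182  54]
 [175 192 182 199 189 191 178 177 194 198 220  49]
 [165 163 154 162 160 169 192 184 199 202 220  53]
 [178 177 180 179 180 178 176 178 176 176  65  51]]
```

The pixel values show the mould's grey (about 157) on the light floor, right at its predicted spot. The lift was clean with no load, so I'm handing in.

```bash
python3 -c "
from h import *
print(workorder.finish_job())"
```

```text
the job is handed in; nothing more can be done
None
```

I handed the job in at about 22 s: the block is clamped and seated with the lever down, and the empty mould stands open side down on the tray's bare floor; no verdict was returned.

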